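Pop open the red seasoning flap and lay it back

TASK

Press the red release button in front of the red-flapped compartment of the seasoning box so that its flap springs up part way. Then put the fingers against the inner side of the red flap, steady it and ease it slowly back past upright until it leans fully open against its stop, and let it go so that it stays there at rest. Leave the other two flaps shut and everything else on the counter where it is.

Things in the scene. Friction and masses are not known exactly. Their poses are not given: they have to be found in the camera images.
- tray: grey tray 200 x 275 x 10 mm, fixed, carrying three alike compartments (red, green, yellow flap) side by side along its y, 86 mm between centres, in any order, all facing as the tray; origin at its underside. Its x points from the buttons to the hinges, z up
- red_box: the compartment with the red flap: fixed white plastic box 100 mm long (x), 75 mm wide (y), 80 mm high, open-topped, 4 mm walls. Origin at its underside (10 mm above the counter, on the tray), 5 mm nearer the front than the box's middle. x points from the button at the front to the hinge at the back, z up, y along the hinge
- red_button (a point): centre of the upper face of the red release button: a ridged red pad 42 mm (x) by 46 mm (y) by 6 mm in front of the box, 67 mm above the box's underside, free space below. Push it straight down. Behind the pad its 26 mm wide red hook rises 27 mm above the pad, from 22 mm behind this point, and holds the shut flap
- red_release (a joint): turn of the red button, a rocker pivoted 30 mm behind and 7 mm below point red_button (rad): 0 up, about 0.18 (5 to 6 mm of travel) lets the flap go, 0.40 (12 mm) is the stop. It takes about 1.5 N at first and 4 N at the stop and springs back up
- red_flap (a joint): angle of the red flap (rad): 0 shut, 1.57 upright, 1.90 leaning fully open on its stop. A spring under it lifts it in about half a second to 1.0 and no farther; from about 1.3 on its stiff hinge keeps it wherever it is left.
- red_hinge (a point): middle of the hinge line of the red flap at the back of the box, 80 mm above the box's underside, 53 mm behind the box's origin; axes as the box's, does not move
- red_edge (a point): middle of the front edge of the red flap on its inner (under) face, 98 mm from the hinge line; moves with the flap. The flap is a flat red plate 98 mm long, 74 mm wide and 6 mm thick, with a 10 mm tongue, 28 mm wide, beyond this edge, about 130 g; about 0.3 to 1 N at this edge moves it back. Push within about 30 mm of this edge, where the fingertips reach without the gripper body meeting it
- green_flap (a joint): angle of the green flap (rad), 0 shut; must stay shut
- yellow_flap (a joint): angle of the yellow flap (rad), 0 shut; must stay shut
- board: loose thick ironwood chopping board 300 x 200 x 32 mm, to the robot's left; origin at the centre of its underside
- chopstick1: wooden chopstick 220 mm long lying on the board; origin at the middle of its underside
- chopstick2: the other chopstick, as chopstick1
- grater: loose flat stainless ginger grater 220 mm long, 79 mm wide, 12 mm high, lying to the robot's right, handle to its -x; origin on its underside
- spoon_rest: loose blue ceramic spoon rest, round, 110 mm across, 22 mm high, to the right; origin at the centre of its underside
- bowl: loose white bowl 120 mm across, 60 mm high, front left; origin at the centre of its underside
- jar: loose amber glass jar 70 mm across, 110 mm high, back left; origin at the centre of its underside

How it is judged (in metres and radians):
On the way, in this order (a step that is already met when the one before it is completed fails the run):
1. the red flap has sprung up part way (between 0.75 and 1.35 rad) (value of joint red_flap between 0.75 and 1.35 rad), for 0.2 s.
2. the fingers are on the red flap as it passes upright (beyond 1.45 rad), at less than 2 rad/s (value of joint red_flap above 1.45 rad and contact force between the fingers and red_flap above 0.05 N and velocity of joint red_flap below 2 rad/s), for 0.04 s.
At the end, for the whole second after the job is handed in: The red flap leans back beyond 1.70 rad (its stop is at 1.90) and is at rest (under 0.1 rad/s), the red button is up again (under 0.08 rad), and the green and yellow flaps are shut (under 0.1 rad) (value of joint red_flap above 1.7 rad and velocity of joint red_flap between -0.1 and 0.1 rad/s and value of joint red_release below 0.08 rad and value of joint each of green_flap, yellow_flap below 0.1 rad); the robot touches nothing.
It fails at once if the red flap is flung back (over 3 rad/s beyond 1.4 rad) (value of joint red_flap above 1.4 rad and velocity of joint red_flap above 3 rad/s).
It fails at once if the red flap is pushed by the fingers with over 20 N (contact force between the fingers and red_flap above 20 N).
It fails at once if the green or yellow flap comes open (value of joint any of green_flap, yellow_flap above 0.15 rad).
It fails at once if a bystander is moved over 25 mm (distance of any of board, grater, spoon_rest, chopstick1, chopstick2, bowl, jar from where it was at the start of the episode above 0.025 m).
It also fails if it takes over 45 s, if anything falls off the work surface, if the arm or the gripper's body presses on something with over 40 N, if the wrist force passes 120 N, or if a joint passes its speed limit or range.

ROBOT

A 7-joint arm with a two-finger parallel gripper is mounted at the origin on the work surface. World frame = base frame: x ahead of the robot, y to its left, z up, the work surface at z = 0. Lengths are in m, angles in degrees, forces in N, time in s.
With the tool pointing down it reaches from about 0.425 to 0.875 m from the base axis. Payload 8.4 kg.
Tool frame: the origin (TCP) lies at the centre of the arm's flange, where the gripper is bolted on; the fingertips stand 182 mm ahead of it and the grasp point (between the pads) lies 164 mm ahead of it; z points along the fingers, y is the line along which they close (so a half turn about z gives the same grasp; the last joint's range is limited). The gripper opens to 87 mm and grips with 3 to 60 N. Pads are 19 mm wide; open, the fingers measure 117 mm over their backs; the gripper's body (75 mm by 190 mm) begins 51 mm behind the grasp point.
Start: joints at [-71.574, 19.091, 2.286, 83.961, -0.768, 76.965, -3.352], TCP at [0.266, 0.593, 0.405] pointing down, gripper open.
Joint ranges: [-147.57, 147.57], [-21.85, 119.76], [-74.77, 79.35], [14.55, 137.4], [-85.83, 265.84], [4.83, 119.75], [-152.11, 152.11]. Speed limits (degrees/s): [127.2, 127.2, 159.86, 159.86, 180, 180, 180].

INTERFACE

Orientations are given as a 3x3 rotation matrix whose columns are the frame's x, y, z axes.
In Python, from rig import sense, capture, camera_model, hand_in gives the robot as it stands.
- The arm moves only by the tool servo_tool, never from a script. Its argument "deltas" is a list of rows, each a list of 7 numbers: the opening, from -1 (shut) to 1 (fully open), then the shift along the world's x, y, z normalised to -1 to 1, where 1 is 500 mm, then the turn, a rotation vector about the world's x, y, z normalised to -1 to 1, where 1 is 180 degrees. A call has 1 to 5 rows; each row shifts and turns the commanded pose from where the row before left it; what a row does not reach is not made up. A row lasts 1/10 s, in which the tool goes at most 50 mm and 8.59 degrees, less where a joint would pass 70% of its speed; a pose out of reach is approached as far as the arm can. A call with a number of a shift or a turn outside -1 to 1 is refused whole. A call with a gripper value outside its range is refused whole. The fingers move at their own pace and stop on an object; "force" is the grip in N (left out, the last holds). Time passes only in rows, so rows that do not move let the fingers close. It gives the time, the measured TCP pose, the force, the opening and the grip force at its end, in the units of the state.
- sense(): the state, without advancing time (a new reading comes with each control period).
- capture(name): name is "scene" or "top"; returns (picture, depth): 384x512x3 uint8, red, green, blue; 384x512 float32, m along the optical axis (not along the pixel's ray), 0 where there is no reading.
- camera_model(name): a dict with "fx", "fy", "cx", "cy" (pixels), "R" (3x3) and "t" (3): a world point X has camera coordinates R X + t. Camera axes: x right, y down, z forward; pixel columns grow to the right and rows downward; lengths in m; the calibration is good to about 2 mm. A picture is of the moment at which its call begins. camera_model takes no time and is no camera call.
- hand_in(): hands the job in; it is judged then, once.
The state is a dict: "clock": time; "joint_positions": joint angles; "qvel": joint speeds; "effort": joint torques, N m; "position": TCP position; "eef_rot": TCP orientation; "ft_force": force on the tool from outside, world axes, zero at the start; "wrist_torque": the same for the moment, N m; "finger_gap": finger opening in m; "grasp_force": force on a finger pad.
Only numpy, scipy, OpenCV 4.12 (cv2) and the standard library are available. Lean on these libraries where they do the work, as an engineer would, in place of code of your own. Each camera call takes 0.05 s, during which the arm holds its last target. There are 200 camera calls.

## Working session

There is one attempt and no reset: what is moved stays moved. The work goes in short steps, Python scripts to look and compute and a tool call to move; the robot and the scene stay as the last step left them, time stands still between calls to the robot, and variables do not carry over. Pictures are saved under pics/ and viewed, at most 10 in all, crops included, and the job is handed in when it is done.

Besides the shell and the picture viewer there is one more tool, called after "Call:" as name(argument=value, ...), one argument or row to a line, values as JSON. servo_tool: Moves the arm, as the interface text tells. Its arguments: {"type":"object","properties":{"deltas":{"type":"array"},"force":{"type":"number"}},"required":["deltas"]}

```bash
mkdir -p pics; cat > h.py <<'E'
import numpy as np,cv2
from rig import *
def pts(name):
    p,d=capture(name);c=camera_model(name)
    v,u=np.mgrid[:384,:512]
    X=np.stack([(u-c['cx'])/c['fx']*d,(v-c['cy'])/c['fy']*d,d],-1)
    W=(X-np.array(c['t']))@np.array(c['R'])
    W[d==0]=np.nan
    return p,W
E
python3 - <<'E'
from h import *
ims=[]
for n in("scene","top"):
    p,W=pts(n);np.save(n+'.npy',W);ims.append(p)
    cv2.imwrite(f'pics/{n}0.png',p[...,::-1])
    hsv=cv2.cvtColor(p,cv2.COLOR_RGB2HSV)
    m=((hsv[...,0]<6)|(hsv[...,0]>174))&(hsv[...,1]>150)&(hsv[...,2]>60)
    k,l,s,c=cv2.connectedComponentsWithStats(m.astype(np.uint8))
    for i in range(1,k):
        if s[i,4]>25: q=W[l==i]; print(n,s[i],np.nanmedian(q,0).round(3),np.nanpercentile(q,3,axis=0).round(3),np.nanpercentile(q,97,axis=0).round(3))
cv2.imwrite('pics/both.png',np.hstack(ims)[:,:,::-1][:, :].copy() if 0 else cv2.resize(np.hstack(ims)[:,:,::-1],(800,300)))
s=sense();print(s['position'],s['eef_rot'],s['finger_gap'],s['ft_force'],s['clock'])
E
```

```text
scene [235 209  58  25 735] [ 0.576 -0.036  0.098] [ 0.487 -0.065  0.076] [0.631 0.009 0.103]
top [253 135  29  56 999] [ 0.568 -0.028  0.098] [ 0.48  -0.059  0.075] [0.627 0.013 0.104]
top [   0  342   65   42 1060] [0.174 0.364 0.698] [0.158 0.308 0.688] [0.201 0.403 0.712]
top [501 371  11  13 120] [-0.031 -0.628  0.234] [-0.05  -0.691  0.149] [-0.017 -0.615  0.239]
[0.26544278 0.59317989 0.40394477] [[-9.12783733e-01  4.08442898e-01 -5.06613755e-04]
 [ 4.08443203e-01  9.12782749e-01 -1.34262576e-03]
 [-8.59576599e-05 -1.43244990e-03 -9.99998970e-01]] 0.08692111363568378 [0.39779816 0.46650016 0.55318968] 0.1
```

View pics/scene0.png

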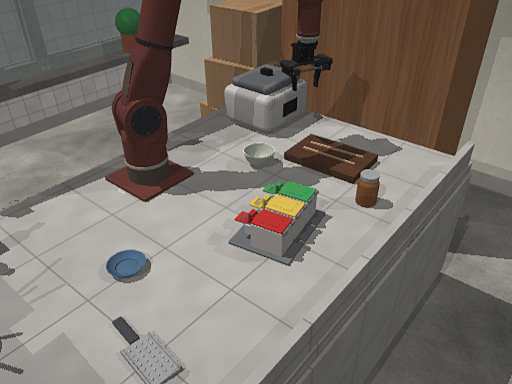

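View pics/top0.png

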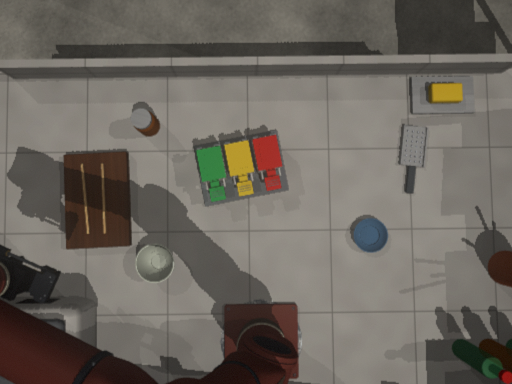

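The scene view shows the red compartment at the robot's right end of the box, flap about (270,222) and button about (247,217). In the top view the flap is at about (267,150) and the button at about (273,183). Next I fit the box pose.

```bash
python3 - <<'E'
from h import *
W=np.load('top.npy');p=cv2.imread('pics/top0.png');hsv=cv2.cvtColor(p,cv2.COLOR_BGR2HSV)
roi=np.zeros((384,512),bool);roi[120:215,185:300]=1
H=hsv[...,0];S=hsv[...,1]>120
for n,m in dict(red=(H<6)|(H>174),yel=(H>18)&(H<35),grn=(H>45)&(H<80)).items():
    for nm,zl,zh in(('flap',.09,.103),('hook+',.1025,.12),('btn',.06,.086)):
        q=W[m&S&roi&(W[...,2]>zl)&(W[...,2]<zh)]
        if len(q)>4:
            r=cv2.minAreaRect((q[:,:2]*1000).astype(np.float32));print(n,nm,len(q),q.mean(0).round(4),np.median(q[:,2]).round(4),r)
t=W[roi&(W[...,2]>.004)&(W[...,2]<.016)]
print('tray',cv2.minAreaRect((W[roi&(W[...,2]>.006)][:,:2]*1000).astype(np.float32)),len(t))
E
```

```text
red flap 804 [ 0.5801 -0.0228  0.0981] 0.0981 ((572.921142578125, -24.582378387451172), (121.48648071289062, 74.27555084228516), 10.493630409240723)
red hook+ 62 [ 0.5473 -0.0272  0.1045] 0.1041 ((569.5497436523438, -22.510162353515625), (59.79246139526367, 111.7636947631836), 89.24095916748047)
red btn 200 [ 0.4938 -0.0389  0.0773] 0.0773 ((493.74090576171875, -38.91255187988281), (40.80164337158203, 45.20539474487305), 10.563329696655273)
yel flap 816 [0.5647 0.0614 0.0981] 0.0982 ((557.1749267578125, 60.097129821777344), (119.98417663574219, 74.3704605102539), 10.625946044921875)
yel hook+ 62 [0.5321 0.0556 0.1046] 0.1042 ((553.6917114257812, 51.21101379394531), (108.7492446899414, 60.49412155151367), 17.759033203125)
yel btn 205 [0.4781 0.0452 0.0773] 0.077 ((477.85943603515625, 45.20896530151367), (41.56168746948242, 45.412113189697266), 10.145301818847656)
grn flap 760 [0.5498 0.1463 0.0983] 0.0981 ((540.796630859375, 144.55685424804688), (118.20835876464844, 72.16720581054688), 10.641057014465332)
grn hook+ 64 [0.516  0.1421 0.1043] 0.1036 ((537.9762573242188, 142.90090942382812), (112.24465942382812, 64.75955963134766), 12.70634937286377)
grn btn 130 [0.4637 0.1302 0.0772] 0.0774 ((463.1893310546875, 130.39193725585938), (39.537132263183594, 43.94955062866211), 10.661657333374023)
tray ((553.2243041992188, 52.78007507324219), (365.8254089355469, 301.48297119140625), 89.29821014404297) 2072
```

Call:
servo_tool(
  deltas=[
    [-1, 0.04, -0.06, 0, 0, 0, 0.01],
    [-1, 0.04, -0.06, 0, 0, 0, 0.01],
    [-1, 0.04, -0.06, 0, 0, 0, 0.01],
    [-1, 0.04, -0.06, 0, 0, 0, 0.01],
    [-1, 0.04, -0.06, 0, 0, 0, 0.01],
  ],
  force=20,
)

```text
clock: 0.6
position: [0.3661, 0.4419, 0.4044]
eef_rot: [[-0.966, 0.259, -0.0], [0.259, 0.966, -0.001], [0.0, -0.001, -1.0]]
ft_force: [0.7, 0.5, 0.2]
finger_gap: 0.0551
grasp_force: 0.0
```

Call:
servo_tool(
  deltas=[
    [-1, 0.03, -0.07, 0, 0, 0, 0.01],
    [-1, 0.03, -0.07, 0, 0, 0, 0.01],
    [-1, 0.03, -0.07, 0, 0, 0, 0.01],
    [-1, 0.03, -0.07, 0, 0, 0, 0.01],
    [-1, 0.03, -0.07, 0, 0, 0, 0.01],
  ],
)

```text
clock: 1.1
position: [0.4408, 0.2666, 0.4045]
eef_rot: [[-0.994, 0.105, -0.0], [0.105, 0.994, -0.0], [0.0, -0.0, -1.0]]
ft_force: [0.5, -0.3, -0.1]
finger_gap: 0.0144
grasp_force: 0.0
```

Call:
servo_tool(
  deltas=[
    [-1, 0.01, -0.07, 0, 0, 0, 0.01],
    [-1, 0.01, -0.07, 0, 0, 0, 0.01],
    [-1, 0.01, -0.07, 0, 0, 0, 0.01],
    [-1, 0.01, -0.07, 0, 0, 0, 0.01],
    [-1, 0.01, -0.07, 0, 0, 0, 0.01],
  ],
)

```text
clock: 1.6
position: [0.4654, 0.0917, 0.4045]
eef_rot: [[-0.999, -0.052, -0.0], [-0.052, 0.999, -0.0], [0.0, -0.0, -1.0]]
ft_force: [0.9, -1.1, 0.2]
finger_gap: 0.0003
grasp_force: 0.0
```

Call:
servo_tool(
  deltas=[
    [-1, 0.01, -0.066, -0.02, 0, 0, 0.01],
    [-1, 0.01, -0.066, -0.03, 0, 0, 0.01],
    [-1, 0.01, -0.066, -0.04, 0, 0, 0.01],
    [-1, 0.011, -0.066, -0.05, 0, 0, 0.011],
    [-1, 0, 0, 0, 0, 0, 0],
  ],
)

```text
clock: 2.1
position: [0.4849, -0.0431, 0.3319]
eef_rot: [[-0.985, -0.174, -0.004], [-0.174, 0.985, -0.002], [0.005, -0.001, -1.0]]
ft_force: [-0.1, 1.1, -0.2]
finger_gap: 0.0003
grasp_force: 0.0
```

```bash
python3 - <<'E'
from h import *
p,W=pts("scene");cv2.imwrite('pics/a.png',cv2.resize(p[130:280,180:350,::-1],None,fx=4,fy=4))
s=sense();print(s['position'],s['joint_positions'],s['ft_force'])
E
```

```text
[ 0.4853303  -0.04080708  0.33324369] [-30.62567407   2.55688824  31.31715599 112.65761795  -1.39288466
  65.33542734 101.28605376] [0.4287113  1.25345322 0.35249692]
```

View pics/a.png

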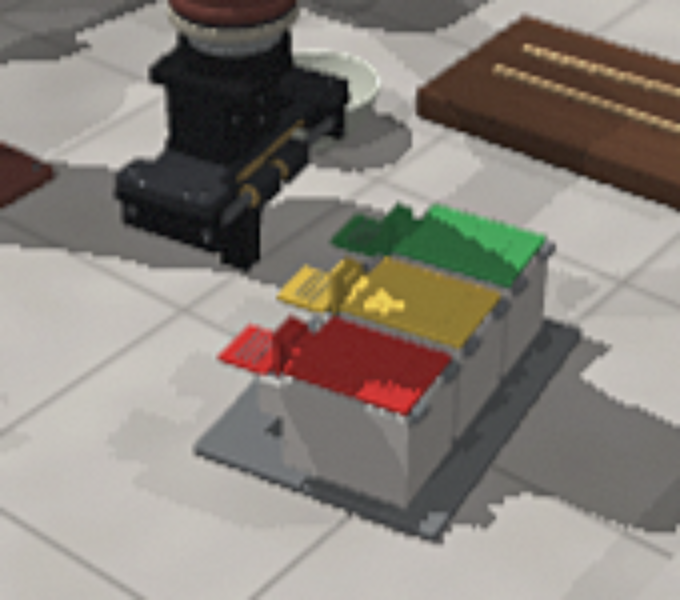

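The crop shows the closed fingers standing right over the red button pad (fingertip at crop (240,255), pad at (250,348)), clear of the yellow one. I'll press now.

Call:
servo_tool(
  deltas=[
    [-1, 0, 0, -0.07, 0, 0, 0],
    [-1, 0, 0, -0.06, 0, 0, 0],
    [-1, 0, 0, -0.01, 0, 0, 0],
    [-1, 0, 0, -0.01, 0, 0, 0],
    [-1, 0, 0, -0.01, 0, 0, 0],
  ],
)

```text
clock: 2.65
position: [0.4866, -0.0383, 0.2559]
eef_rot: [[-0.984, -0.179, 0.001], [-0.179, 0.984, 0.0], [-0.002, 0.0, -1.0]]
ft_force: [-2.5, -0.6, 3.4]
finger_gap: 0.0005
grasp_force: 1.7
```

Call:
servo_tool(
  deltas=[
    [-1, 0, 0, 0, 0, 0, 0],
  ],
)

```text
clock: 2.75
position: [0.4865, -0.0384, 0.2555]
eef_rot: [[-0.984, -0.179, 0.001], [-0.179, 0.984, 0.0], [-0.001, 0.0, -1.0]]
ft_force: [-0.6, 0.3, 1.3]
finger_gap: 0.0002
grasp_force: 0.6
```

```bash
cat > m.py <<'E'
from h import *
import sys
p,W=pts("scene")
hsv=cv2.cvtColor(p,cv2.COLOR_RGB2HSV)
m=((hsv[...,0]<6)|(hsv[...,0]>174))&(hsv[...,1]>150)&(hsv[...,2]>50)
R=np.array([[.983,.182],[-.182,.983]])
L=np.dstack([(W[...,:2]-[.631,-.0138])@R.T,W[...,2:]-.090])
q=L[m&(abs(L[...,1])<.06)&(abs(L[...,0])<.17)&(L[...,2]>-.03)]
f=q[(q[:,2]>.015)|(q[:,0]>-.09)]
if len(f)>5:
    i=f[:,2]>.02; g=f[i] if i.sum()>10 else f
    th=np.arctan2(g[:,2],-g[:,0]);r=np.hypot(g[:,0],g[:,2]);far=r>.06
    print(len(g),'theta',np.median(th[far]).round(3) if far.any() else None,'rmax',r.max().round(3),'z max',g[:,2].max().round(3),'y',g[:,1].min().round(3),g[:,1].max().round(3))
b=q[(q[:,0]<-.115)];print('btn z',np.median(b[:,2]+.09) if len(b) else None,len(b))
if len(sys.argv)>1: cv2.imwrite(f'pics/{sys.argv[1]}.png',cv2.resize(p[130:280,180:350,::-1],None,fx=4,fy=4))
s=sense();print(s['clock'],s['position'],s['ft_force'])
E
python3 m.py b
```

```text
546 theta 0.13 rmax 0.12 z max 0.018 y -0.042 0.034
btn z 0.074986171281452 80
2.8 [ 0.48648271 -0.03848465  0.2556551 ] [-0.36461022  0.43095635  1.32665649]
```

View pics/b.png

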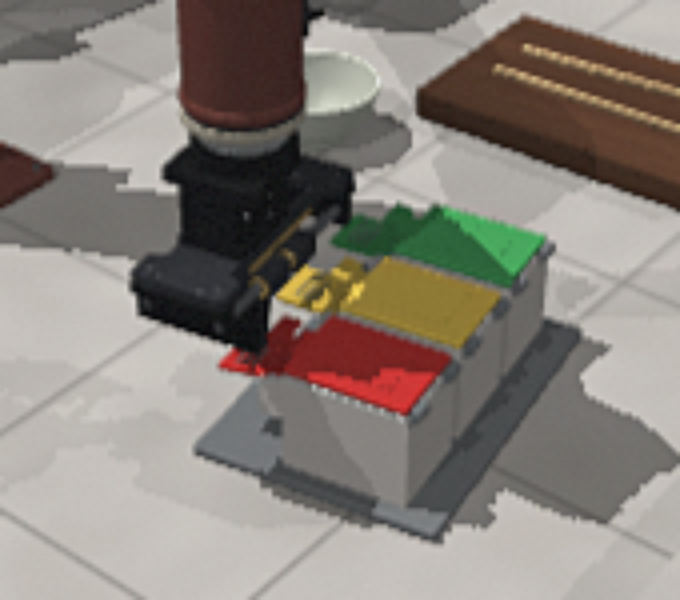

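The fingertips are on the red pad at crop (258,350), pushed about 3 mm, and the flap is still shut. I'll go deeper.

Call:
servo_tool(
  deltas=[
    [-1, 0, 0, -0.008, 0, 0, 0],
    [-1, 0, 0, -0.008, 0, 0, 0],
    [-1, 0, 0, 0, 0, 0, 0],
  ],
)

```text
clock: 3.1
position: [0.4868, -0.0386, 0.2479]
eef_rot: [[-0.984, -0.178, 0.002], [-0.178, 0.984, 0.001], [-0.002, 0.0, -1.0]]
ft_force: [-4.9, 1.7, 16.8]
finger_gap: 0.0001
grasp_force: 8.5
```

```bash
python3 m.py
```

```text
526 theta 0.762 rmax 0.319 z max 0.302 y -0.042 0.034
btn z 0.08536541945430585 93
3.15 [ 0.4867544  -0.03863781  0.24796951] [-4.86657324  1.04463041 14.94198002]
```

Call:
servo_tool(
  deltas=[
    [-1, -0.01, -0.002, 0.02, 0, 0, 0],
    [-1, -0.04, -0.008, 0.02, 0, 0, 0],
    [-1, -0.04, -0.008, 0.02, 0, 0, 0],
    [-1, 0, 0, 0.05, 0, 0, 0],
    [-1, 0, 0, 0, 0, 0, 0],
  ],
)

```text
clock: 3.65
position: [0.4415, -0.0482, 0.3043]
eef_rot: [[-0.984, -0.178, 0.004], [-0.178, 0.984, 0.001], [-0.005, 0.0, -1.0]]
ft_force: [0.7, -0.1, -0.4]
finger_gap: 0.0004
grasp_force: 0.0
```

```bash
sed -i 's/(L\[...,2\]>-.03)/(L[...,2]>-.03)\&(L[...,2]<.13)/; s/hsv\[...,1\]>150/hsv[...,1]>185/' m.py; python3 m.py c
```

```text
232 theta 1.095 rmax 0.107 z max 0.094 y -0.041 0.033
btn z 0.07808313814733528 44
3.7 [ 0.44134622 -0.04792941  0.3030329 ] [ 0.04476648  0.52217556 -0.59065365]
```

View pics/c.png

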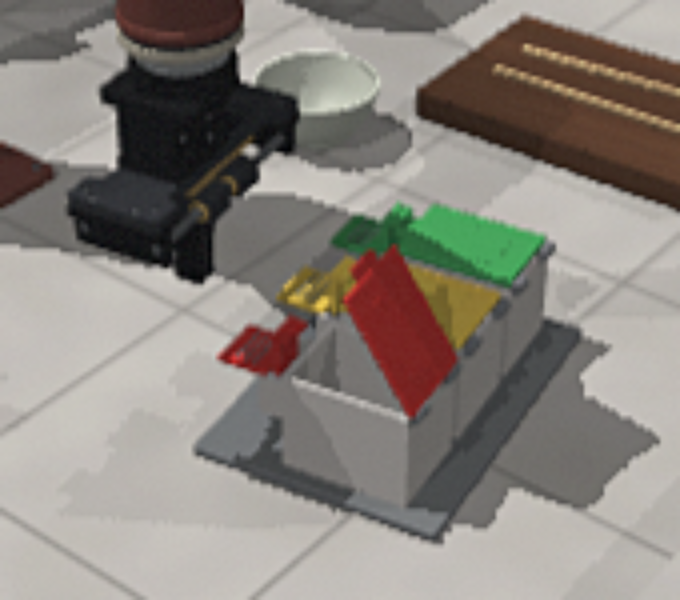

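The flap stands at about 1.0 rad with its tongue at crop (365,265), the button is back up and the other flaps are shut. I'll raise the fingertips to z≈0.16 and approach the flap's inner side.

Call:
servo_tool(
  deltas=[
    [-1, 0, 0, 0.06, 0, 0, 0],
    [-1, 0.06, 0.01, 0.018, 0, 0, 0],
    [-1, 0.08, 0.011, 0, 0, 0, 0],
    [-1, 0.07, 0.01, 0, 0, 0, 0],
    [-1, 0, 0, 0, 0, 0, 0],
  ],
)

```text
clock: 4.2
position: [0.5491, -0.0305, 0.3391]
eef_rot: [[-0.984, -0.18, -0.0], [-0.18, 0.984, -0.002], [0.001, -0.002, -1.0]]
ft_force: [-0.9, 0.8, 0.3]
finger_gap: 0.0001
grasp_force: 0.0
```

Call:
servo_tool(
  deltas=[
    [-1, 0.01, 0.002, 0, 0, 0, 0],
    [-1, 0.01, 0.002, 0, 0, 0, 0],
    [-1, 0.01, 0.002, 0, 0, 0, 0],
    [-1, 0.01, 0.002, 0, 0, 0, 0],
    [-1, 0.01, 0.002, 0, 0, 0, 0],
  ],
)

```text
clock: 4.7
position: [0.5711, -0.0273, 0.341]
eef_rot: [[-0.984, -0.178, 0.0], [-0.178, 0.984, 0.0], [-0.0, 0.0, -1.0]]
ft_force: [-0.8, 0.2, -0.4]
finger_gap: 0.0005
grasp_force: 0.5
```

```bash
python3 m.py
```

```text
193 theta 1.158 rmax 0.107 z max 0.097 y -0.042 0.033
btn z 0.07783183684855502 46
4.75 [ 0.57172545 -0.02694968  0.34095881] [-0.41463436  0.18630613  0.48824226]
```

Call:
servo_tool(
  deltas=[
    [-1, 0.01, 0.002, 0, 0, 0, 0],
    [-1, 0.01, 0.002, 0, 0, 0, 0],
    [-1, 0.01, 0.002, 0, 0, 0, 0],
    [-1, 0.01, 0.002, 0, 0, 0, 0],
    [-1, 0.01, 0.002, 0, 0, 0, 0],
  ],
)

```text
clock: 5.25
position: [0.5965, -0.0221, 0.3407]
eef_rot: [[-0.984, -0.178, 0.0], [-0.178, 0.984, -0.0], [0.0, -0.0, -1.0]]
ft_force: [-0.6, -0.4, -0.0]
finger_gap: 0.0005
grasp_force: 0.2
```

Call:
servo_tool(
  deltas=[
    [-1, 0.01, 0.002, 0, 0, 0, 0],
    [-1, 0.01, 0.002, 0, 0, 0, 0],
    [-1, 0.01, 0.002, 0, 0, 0, 0],
    [-1, 0.01, 0.002, 0, 0, 0, 0],
    [-1, 0.01, 0.002, 0, 0, 0, 0],
  ],
)

```text
clock: 5.75
position: [0.6214, -0.0171, 0.3407]
eef_rot: [[-0.984, -0.178, -0.0], [-0.178, 0.984, -0.0], [0.0, -0.0, -1.0]]
ft_force: [0.5, -0.9, -0.0]
finger_gap: 0.0007
grasp_force: 0.1
```

```bash
python3 m.py d
```

```text
98 theta 1.654 rmax 0.109 z max 0.109 y -0.04 0.033
btn z 0.07699948697233572 46
5.8 [ 0.62195749 -0.01681983  0.34068888] [-0.45891502  0.55560151  0.20768106]
```

View pics/d.png

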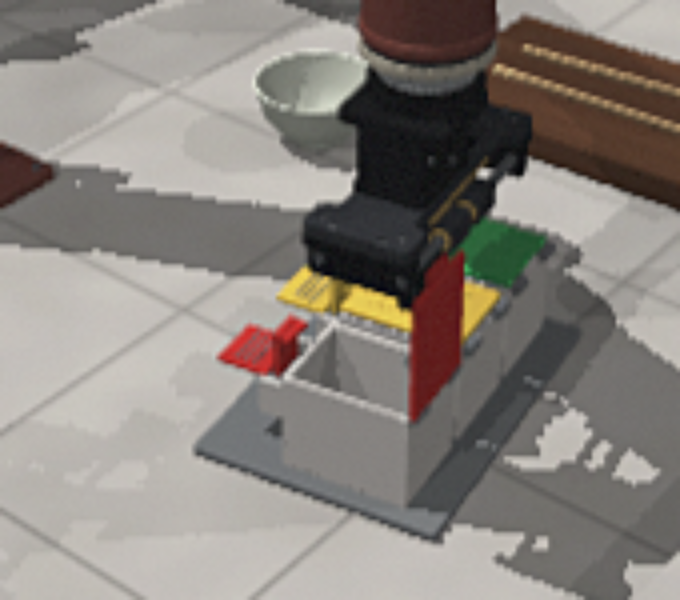

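The flap is about upright against the fingers (flap at crop (440,330), fingertip at (408,300)). I'll keep easing it back.

Call:
servo_tool(
  deltas=[
    [-1, 0.008, 0.0015, 0, 0, 0, 0],
    [-1, 0.008, 0.0015, 0, 0, 0, 0],
    [-1, 0.008, 0.0015, 0, 0, 0, 0],
    [-1, 0.008, 0.0015, 0, 0, 0, 0],
    [-1, 0, 0, 0, 0, 0, 0],
  ],
)

```text
clock: 6.3
position: [0.6375, -0.014, 0.3407]
eef_rot: [[-0.984, -0.179, 0.0], [-0.179, 0.984, -0.0], [-0.0, -0.0, -1.0]]
ft_force: [0.6, -0.3, 0.5]
finger_gap: 0.0007
grasp_force: 0.0
```

```bash
python3 m.py
```

```text
81 theta 1.881 rmax 0.11 z max 0.106 y -0.041 0.032
btn z 0.07800270585818793 47
6.35 [ 0.63723464 -0.01417785  0.34069012] [ 0.3704111  -0.14316032  0.44123216]
```

Call:
servo_tool(
  deltas=[
    [-1, 0.004, 0.0008, 0, 0, 0, 0],
    [-1, 0.004, 0.0008, 0, 0, 0, 0],
    [-1, 0.004, 0.0008, 0, 0, 0, 0],
    [-1, 0, 0, 0, 0, 0, 0],
  ],
)

```text
clock: 6.75
position: [0.6432, -0.0129, 0.3407]
eef_rot: [[-0.984, -0.178, 0.0], [-0.178, 0.984, -0.0], [-0.0, -0.0, -1.0]]
ft_force: [-0.1, -1.1, -0.8]
finger_gap: 0.0008
grasp_force: 0.0
```

Call:
servo_tool(
  deltas=[
    [-1, -0.02, -0.004, 0, 0, 0, 0],
    [-1, -0.06, -0.012, 0, 0, 0, 0],
    [-1, -0.06, -0.012, 0.02, 0, 0, 0],
    [-1, -0.06, -0.012, 0.06, 0, 0, 0],
    [-1, 0, 0, 0.06, 0, 0, 0],
  ],
)

```text
clock: 7.25
position: [0.5393, -0.0351, 0.411]
eef_rot: [[-0.984, -0.176, -0.003], [-0.176, 0.984, 0.001], [0.003, 0.001, -1.0]]
ft_force: [0.9, 0.3, 0.4]
finger_gap: 0.0006
grasp_force: 0.0
```

Call:
servo_tool(
  deltas=[
    [-1, 0, 0, 0, 0, 0, 0],
    [-1, 0, 0, 0, 0, 0, 0],
    [-1, 0, 0, 0, 0, 0, 0],
  ],
)

```text
clock: 7.55
position: [0.5426, -0.0329, 0.4098]
eef_rot: [[-0.984, -0.178, -0.001], [-0.178, 0.984, -0.0], [0.001, 0.0, -1.0]]
ft_force: [-0.1, 1.1, -0.2]
finger_gap: 0.0007
grasp_force: 0.0
```

```bash
python3 m.py e; sleep 0; python3 m.py
```

```text
79 theta 1.978 rmax 0.109 z max 0.102 y -0.042 0.026
btn z 0.07759656954479363 48
7.6 [ 0.54272794 -0.03288877  0.40961192] [-0.32448507  0.50011778  0.18180427]
85 theta 1.976 rmax 0.11 z max 0.102 y -0.043 0.028
btn z 0.07820584988756471 49
7.65 [ 0.54280593 -0.03289276  0.40960169] [-0.57074812 -0.08125244 -0.25797182]
```

View pics/e.png

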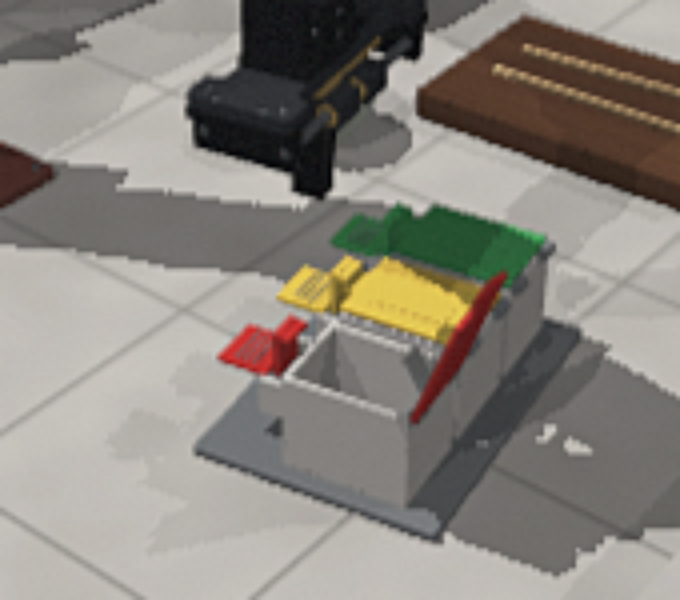

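The red flap leans back at rest (tip at crop (500,280)), the button is up, the other flaps are shut and the gripper is clear.

```bash
python3 -c "from rig import *;print(hand_in())"
```

```text
the job is handed in; nothing more can be done
None
```

The job is handed in: the red flap leans back at about 1.9 rad (camera estimate) and stays at rest, the button is up, the green and yellow flaps are shut, and the arm is clear. No verdict came back.

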